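# Push the sample tray home with the wooden pusher

## Robot

A 7-joint arm with a two-finger parallel gripper is mounted at the origin on the work surface. World frame = base frame: x ahead of the robot, y to its left, z up, the work surface at z = 0. Lengths are in mm, angles in rad, forces in N, time in s.
With the tool pointing down it reaches from about 400 to 850 mm from the base axis. Payload 4.5 kg.
Tool frame: the origin (TCP) lies where the fingers leave the gripper's body, on its centre line; the fingertips stand 64 mm ahead of it and the grasp point (between the pads) lies 45 mm ahead of it; y points along the fingers, x is the direction in which the jaws open and shut, and the axes are right-handed (so a half turn about y gives the same grasp; the last joint's range is limited). The gripper opens to 88 mm and grips with 3 to 60 N. Pads are 18 mm wide; open, the fingers measure 123 mm over their backs; the gripper's body (75 mm by 187 mm) begins 45 mm behind the grasp point.
Start: joints at [-1.1, 0.689, -0.195, 1.565, 0.157, 0.902, -0.215], TCP at [264.384, 566.347, 302.743] pointing down, gripper open.
Joint ranges: [-3.01, 3.01], [-0.46, 2.08], [-1.47, 1.51], [0.13, 2.56], [-1, 4.14], [0.04, 2.09], [-2.66, 2.66]. Speed limits (rad/s): [2.57, 2.57, 3.14, 3.14, 3.14, 3.14, 3.14].

## Interface

Orientations are given as a unit quaternion [x, y, z, w].
In Python, from cell import manip, eyes, workorder gives the robot as it stands. The module is installed in compiled form; this text tells all that it offers.
- The arm moves only by the tool apply_moves, never from a script. Its argument "plan" is a list of rows, each a list of 5 numbers: the shift along the tool's x, y, z in mm, then the turn about the tool's y in rad, then the closure, from 0 (fully open) to 1 (shut). In form: [[x, y, z, twist, grip], ...]. A call has 1 to 20 rows; each row shifts and turns the pose as measured when the row begins, along the tool's axes as they then stand; what a row does not reach is not made up. A row lasts 1/12 s, in which the tool goes at most 41.7 mm and 7.16 degrees, less where a joint would pass 70% of its speed; a pose out of reach is approached as far as the arm can. A call with a gripper value outside its range is refused whole. The fingers move at their own pace and stop on an object; "squeeze" is the grip in N (left out, the last holds). Time passes only in rows, so rows that do not move let the fingers close. It gives the time, the measured TCP pose, the force and the opening at its end, in the units of the state.
- manip.read_state(): the state, without advancing time (a new reading comes with each control period).
- eyes.snapshot(name): name is "side" or "top" or "wrist"; returns the picture (400x640x3 uint8, blue, green, red); there is no depth.
- eyes.camera_model(name): a dict with "K" (3x3 intrinsics, pixels), "R" (3x3) and "t" (3): a world point X has camera coordinates R X + t; the wrist camera has in their place "mount" (4x4, takes a point from camera to tool coordinates, whose origin is the TCP and whose axes are the tool frame's). Camera axes: x right, y down, z forward; pixel columns grow to the right and rows downward; lengths in mm; the calibration is good to about 2 mm. A picture is of the moment at which its call begins: read the wrist's pose just before it. camera_model takes no time and is no camera call.
- workorder.job_done(): hands the job in, once; it reports no verdict.
The state is a dict: "time_s": time; "joint_positions": joint angles; "qvel": joint speeds; "joint_torque": joint torques, N m; "ee_pos": TCP position; "orientation": TCP orientation; "wrist_force": force on the tool from outside, world axes, zero at the start; "moment": the same for the moment, N m; "width": opening from 0.0 (shut) to 1.0 (fully open).
Only numpy, scipy, OpenCV 4.12 (cv2) and the standard library are available. Lean on these libraries where they do the work, as an engineer would, in place of code of your own. Each camera call takes 0.05 s, during which the arm holds its last target. There are 200 camera calls.

## Task

Draw the straight wooden pusher bar out of the slanted utensil stand, pulling along its slot without wrenching it against the stand. With the pusher alone, never the gripper, gently slide the chocolate tray along its rail until it is fully home against its end stop, then lower the used pusher (do not drop it) into the steel washing-up pot and let go. Leave the round-headed spatula and the other things on the counter where they are, and the pot standing.

Things in the scene. Friction and masses are not known exactly. Their poses are not given: they have to be found in the camera images.
- stand: Fixed steel utensil stand, base plate 170 x 190 x 10 mm, with two identical tubes (slots) at y = -50 and +50 mm, leaning 30 deg: axis up the tube is (-0.5, 0, 0.866) in its frame, mouths towards -x (roughly the robot). Each 110 mm deep, inside 18 mm (leaning plane) by 30 mm (y), 3 mm walls, inner floor centre at x 30, z 20 mm. Origin: centre of underside.
- pusher: Loose plain straight beech bar 12 x 24 x 200 mm (its x, y, z), 55 to 115 g, in one tube (either), about 90 mm sticking out, leaning with it, 3 mm play each side. Origin: centre of its foot, at the tube's bottom; z runs along the bar to its free top; y is its 24 mm width (parallel to the stand's y). Keep its force on the stand below 30 N and on the tray below 40 N.
- spatula: Bystander: beech spatula in the other tube, same 12 x 24 mm shank, but with a round flat head (54 mm across, 8 mm thick, centred 160 mm from its foot) at the top. Origin: centre of its foot; z along it to the head.
- tray_end (a point): Centre of the face to push: outer face of the tray's upright brass end plate, 110 mm wide (x), 72 mm high (z), 54 mm above the counter. The point's y axis is level: the push direction; the tray (0.6 kg, 120 x 145 mm, nine chocolates) lies on its +y side. The rail below, 130 x 280 mm and up to 18 mm high, may reach under the place where the pusher goes.
- tray (a joint): Tray position along its rail (m), growing in the push direction. It starts in the first third of its travel, stays where it is left and resists with about 3 N of friction up to a hard end stop, where it meets (1 mm short) the brass bar at the rail's far end; the stop is felt as a sharp rise in force.
- pot: Washing-up pot: empty loose steel cylinder, 100 mm outside diameter, 110 mm high, 3 mm wall, inner floor 6 mm above its underside, 0.8 kg. Origin: centre of its underside; z up.
- slate: Bystander: black upright blank price plate 100 mm wide, 80 mm high, on a small foot. Origin: centre of its underside.
- giftbox: Bystander: flat lidded carton 79 x 134 x 42 mm. Origin: centre of its underside.
- jar: Bystander: closed jar, 72 mm in diameter, 90 mm high. Origin: centre of its underside.
There are look-alikes about, which are no part of the job. There is more than one size of the pusher; the job needs the smaller.

How it is judged (in metres and radians):
On the way, in this order (a step that is already met when the one before it is completed fails the run):
1. the pusher is drawn right out of its slot (its foot has travelled more than 115 mm) (distance of pusher from where it was at the start of the episode above 0.115 m), for 0.1 s.
2. the tray is fully home against its end stop (within 4 mm) (value of joint tray above 0.113 m), for 0.1 s.
3. the pusher, still held, is lowered until its foot is inside the pot, less than 40 mm above the pot's underside (z of pusher in the frame of pot below 0.04 m and horizontal distance between pusher and pot below 0.05 m and contact force between the fingers and pusher above 0.5 N), for 0.05 s.
At the end, for the whole second after the job is handed in: The tray is within 4 mm of its end stop; the pusher stands foot down in the pot (foot within 40 mm of the pot's underside, leaning on the rim as it likes), released and at rest; the pot stands upright (value of joint tray above 0.113 m and z of pusher in the frame of pot between 0 and 0.04 m and horizontal distance between pusher and pot below 0.05 m and angle between pusher's own z axis and vertical below 0.9 rad and angle between pot's own z axis and vertical below 0.1 rad and linear speed of each of pusher, pot below 0.03 m/s); the robot touches nothing.
It fails at once if the robot itself touches the tray (contact force between any of the arm, the fingers and tray above 0.5 N).
It fails at once if the pusher is wrenched against the stand with more than 30 N or rammed against the tray with more than 40 N (contact force between pusher and stand above 30 N or contact force between pusher and tray above 40 N).
It fails at once if the spatula is pulled up or displaced by more than 20 mm (distance of spatula from where it was at the start of the episode above 0.02 m).
It fails at once if the slate, gift box or jar is moved by more than 20 mm (distance of any of slate, giftbox, jar from where it was at the start of the episode above 0.02 m).
It fails at once if the pot is tipped by more than 0.35 rad or shifted by more than 50 mm (angle between pot's own z axis and vertical above 0.35 rad or distance of pot from where it was at the start of the episode above 0.05 m).
It also fails if it takes over 56 s, if anything falls off the work surface, if the arm or the gripper's body presses on something with over 40 N, if the wrist force passes 120 N, or if a joint passes its speed limit or range.

## Working session

There is one attempt and no reset: what is moved stays moved. The work goes in short steps, Python scripts to look and compute and a tool call to move; the robot and the scene stay as the last step left them, time stands still between calls to the robot, and variables do not carry over. Pictures are saved under pics/ and viewed, about 8 in all and at most 12, crops included, and the job is handed in when it is done.

Besides the shell and the picture viewer there is one more tool, called after "Call:" as name(argument=value, ...) on one line, values as JSON. apply_moves: Moves the arm, as the interface text tells. Its arguments: {"type":"object","properties":{"plan":{"type":"array","items":{"type":"array","items":{"type":"number"}}},"squeeze":{"type":"number"}},"required":["plan"]}

```bash
mkdir -p pics
python3 - <<'E'
from cell import manip, eyes
import cv2, json, numpy as np
np.set_printoptions(suppress=True,precision=4)
print(manip.read_state())
for n in("side","top","wrist"):
    cv2.imwrite(f"pics/{n}0.png",eyes.snapshot(n)); print(n,eyes.camera_model(n))
E
```

```text
{'time_s': 0.0, 'joint_positions': array([-1.1002,  0.69  , -0.1945,  1.5663,  0.1573,  0.9025, -0.2151]), 'qvel': array([-0.0009, -0.0017, -0.0008,  0.0002,  0.001 ,  0.0007, -0.0003]), 'joint_torque': array([  0.0004, -52.758 ,  -1.2667, -15.3432,  -0.0526,   0.0066,
         0.0002]), 'ee_pos': array([264.22  , 565.831 , 301.8843]), 'orientation': array([ 0.5968,  0.3793, -0.3803, -0.5961]), 'wrist_force': array([-0.6067, -0.9154, -0.6892]), 'moment': array([-0.0363, -0.0095, -0.0224]), 'width': 0.9975386940758356}
side {'K': array([[387.073 ,   0.    , 317.4263],
       [  0.    , 387.073 , 207.4873],
       [  0.    ,   0.    ,   1.    ]]), 'R': array([[ 0.9385, -0.3445, -0.0211],
       [-0.2314, -0.5827, -0.7791],
       [ 0.2561,  0.7361, -0.6266]]), 't': array([-498.7598,  152.3119,  917.1131])}
top {'K': array([[440.2042,   0.    , 308.8004],
       [  0.    , 440.2042, 203.1291],
       [  0.    ,   0.    ,   1.    ]]), 'R': array([[ 0.0081, -0.9999, -0.0146],
       [-0.9826, -0.0052, -0.1854],
       [ 0.1853,  0.0158, -0.9826]]), 't': array([ -21.8527,  535.1722, 1000.9543])}
wrist {'K': array([[299.2228,   0.    , 318.3789],
       [  0.    , 299.2228, 199.9273],
       [  0.    ,   0.    ,   1.    ]]), 'mount': array([[  1.    ,  -0.0006,   0.0001,  -0.3278],
       [ -0.0003,  -0.2719,   0.9623, -82.6909],
       [ -0.0006,  -0.9623,  -0.2719,  69.621 ],
       [  0.    ,   0.    ,   0.    ,   1.    ]])}
```

View pics/top0.png

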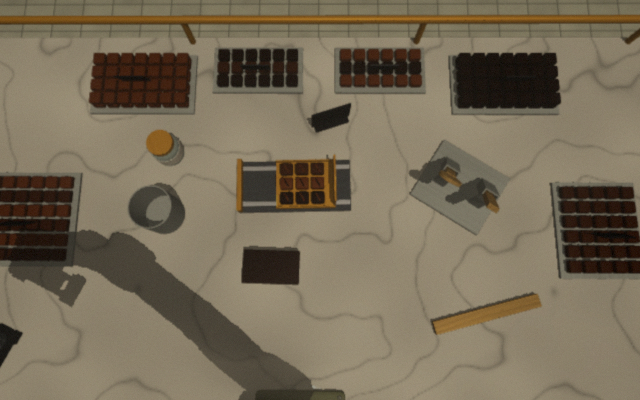

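View pics/side0.png

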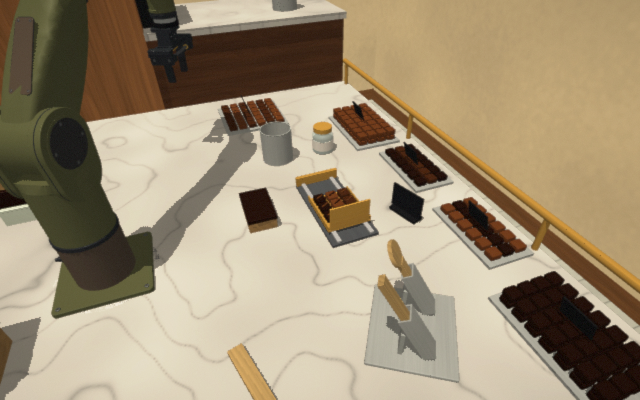

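Top view: the stand is at (460,187), with items leaning at (450,175) and (490,205). The tray's brass end plate is at (333,183) and its far brass bar at (240,185). The pot is at (153,207), jar (163,145), slate (330,117), gift box (271,266).

Pusher candidates are the bar in the near tube (side 395,297), the round-headed one in the far tube (side 398,255), and the large bar lying on the counter (side 250,372). The near-tube bar fits: it is straight, in a tube and the smaller size. I'll confirm with an enlarged crop.

Run:
```python
import cv2, numpy as np
s=cv2.imread("pics/side0.png")[225:385,350:470]; t=cv2.imread("pics/top0.png")[130:240,400:520]
r=lambda a,k:cv2.resize(a,None,fx=k,fy=k,interpolation=cv2.INTER_CUBIC)
a=r(s,3.6);b=r(t,3)
print(a.shape,b.shape)
o=np.zeros((576,432+360,3),np.uint8);o[:a.shape[0],:432]=a;o[:330,432:]=b
tr=cv2.imread("pics/top0.png")[145:225,225:355]
c=cv2.resize(tr,(360,222),interpolation=cv2.INTER_CUBIC);o[340:562,432:]=c
cv2.imwrite("pics/crop1.png",o)
```

```text
(576, 432, 3) (330, 360, 3)
```

View pics/crop1.png

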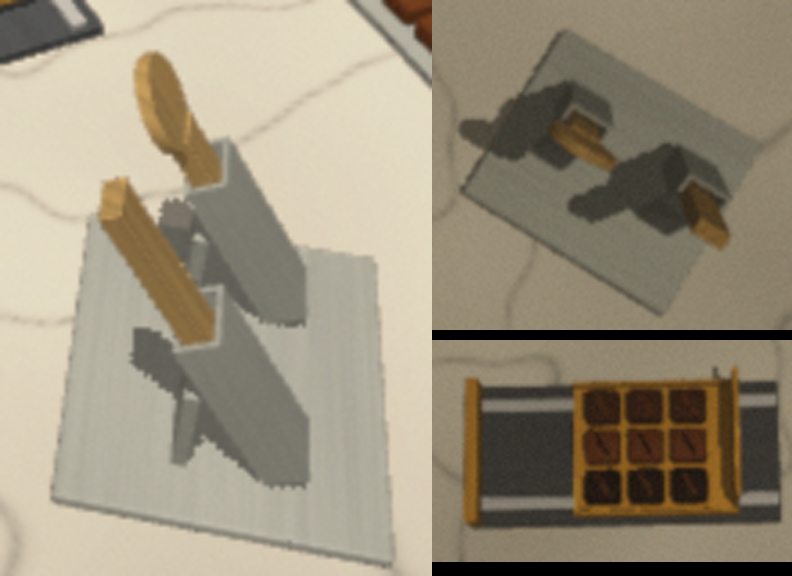

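The crop confirms it: the near tube holds the plain straight bar (the pusher), and the far tube holds the round-headed spatula. Next I'll fit the poses from the corners.

```bash
cat > h.py <<'E'
import numpy as np
from scipy.spatial.transform import Rotation as Ro
from scipy.optimize import least_squares
from cell import manip, eyes
np.set_printoptions(suppress=True,precision=3)
def model(n):
    c=eyes.camera_model(n)
    if n!="wrist": return c["K"],c["R"],c["t"]
    s=manip.read_state(); T=np.eye(4);T[:3,:3]=Ro.from_quat(s["orientation"]).as_matrix();T[:3,3]=s["ee_pos"]
    M=np.linalg.inv(T@c["mount"]); return c["K"],M[:3,:3],M[:3,3]
def proj(m,X):
    K,R,t=m; c=np.atleast_2d(X)@R.T+t; p=c@K.T; return p[:,:2]/p[:,2:]
def ray(m,uv,z):
    K,R,t=m; d=R.T@np.linalg.solve(K,[*uv,1]); o=-R.T@t; return o+d*(z-o[2])/d[2]
def tri(ms,uvs):
    f=lambda X:np.concatenate([proj(m,X)[0]-u for m,u in zip(ms,uvs)])
    r=least_squares(f,[600,0,50]); return r.x,r.fun
def stand_pts(p,P):
    c,s=np.cos(p[2]),np.sin(p[2]); P=np.asarray(P,float)
    return P@np.array([[c,-s,0],[s,c,0],[0,0,1]]).T+[p[0],p[1],0]
E
python3 - <<'E'
from h import *
S,T=model("side"),model("top")
s=np.array([[375.6,284.7],[454.7,296.7],[458.9,381.9],[364.4,363.9]])
t=np.array([[444.3,140],[509.3,180],[476.7,234.7],[410,192.7]])
print("side",[ray(S,u,10)[:2] for u in s]); print("top",[ray(T,u,10)[:2] for u in t])
# order top corners: match to stand corners by yaw fit
C=np.array([[85,95,10],[85,-95,10],[-85,-95,10],[-85,95,10]])
for y0 in np.arange(-3,3.2,.5):
  f=lambda p:np.r_[(proj(T,stand_pts(p,C))-t).ravel()]
  r=least_squares(f,[560,-200,y0]); print(y0,r.x,r.cost) if r.cost<60 else 0
p=r.x
for n,uv in(("bartop",[(382,277.8),((718-432)/3+400,238/3+130)]),):
  print(n,tri([S,T],uv))
print("plate top edge ends", ray(T,(335.1,155.8),90),ray(T,(335.1,204.6),90))
print("bar far", ray(T,(240,160),40),ray(T,(240,210),40))
print("pot",ray(T,(151,206),110), "giftbox",ray(T,(271,266),42),"slate",ray(T,(330,125),0),"jar",ray(T,(160,142),90))
E
```

```text
side [array([ 569.232, -271.396]), array([ 711.368, -361.579]), array([ 606.364, -520.807]), array([ 465.538, -431.143])]
top [array([ 707.604, -360.023]), array([ 604.025, -515.883]), array([ 466.848, -426.737]), array([ 570.508, -268.609])]
-3.0 [ 587.398 -392.843   -0.583] 2.9132306842316225
-2.5 [ 587.398 -392.843   -0.583] 2.913230684237579
-2.0 [ 587.398 -392.843   -0.583] 2.91323068422989
-1.5 [ 587.398 -392.843   -0.583] 2.913230684234013
-1.0 [ 587.398 -392.843   -0.583] 2.9132306842298137
-0.5 [ 587.398 -392.843   -0.583] 2.913230684230842
0.0 [ 587.398 -392.843   -0.583] 2.913230684230075
0.5 [ 587.398 -392.843   -0.583] 2.913230684241421
1.0 [ 587.398 -392.843   -0.583] 2.913230684230007
1.5 [ 587.398 -392.843   -0.583] 2.913230684259947
2.0 [ 587.398 -392.843   -0.583] 2.9132306842481714
2.5 [ 587.398 -392.843   -0.583] 2.9132306842383064
3.0 [ 587.398 -392.843    5.701] 2.913230684230064
bartop (array([ 498.984, -399.157,  199.176]), array([-0.997,  0.297,  0.319, -1.264]))
plate top edge ends [640.763 -79.541  90.   ] [524.633 -79.193  90.   ]
bar far [644.294 152.123  40.   ] [519.45  147.487  40.   ]
pot [515.479 336.977 110.   ] giftbox [386.281  69.313  42.   ] slate [750.716 -70.651   0.   ] jar [673.196 334.736  90.   ]
```

Run:
```python
from h import *
s=manip.read_state(); R=Ro.from_quat(s["orientation"]).as_matrix(); print(R)
yaw=-0.585; sy=np.array([-np.sin(yaw),np.cos(yaw),0]); x=R[:,0]
a=np.degrees(np.arctan2(x[1],x[0])); b=np.degrees(np.arctan2(sy[1],sy[0])); print("jaw yaw",a,"target",b,b-180)
g=stand_pts([587.5,-394,yaw],[[-50,-50,203.6]])[0]; print(g)
for v in(s["ee_pos"][:2],g[:2],[560,-130],[500,337]): print("polar",np.degrees(np.arctan2(v[1],v[0])),np.hypot(*v))
```

```text
[[ 0.423 -0.001 -0.906]
 [ 0.906 -0.001  0.423]
 [-0.001 -1.    -0.   ]]
jaw yaw 64.97885741868065 target 56.48196898484685 -123.51803101515316
[ 518.204 -408.076  203.6  ]
polar 64.97222157364686 624.629229476461
polar -38.219725670424815 659.5919585337393
polar -13.069317896282177 574.8912940721924
polar 33.979970100145685 602.9668315919209
```

Call:
apply_moves(plan=[[-23, 0, -32.5, 0, 0.35], [-23, 0, -32.5, 0, 0.35], [-23, 0, -32.5, 0, 0.35], [-23, 0, -32.5, 0, 0.35], [-23, 0, -32.5, 0, 0.35], [-23, 0, -32.5, 0, 0.35], [-23, 0, -32.5, 0, 0.35], [-23, 0, -32.5, 0, 0.35], [-23, 0, -32.5, 0, 0.35], [-23, 0, -32.5, 0, 0.35], [-23, 0, -32.5, 0, 0.35], [-23, 0, -32.5, 0, 0.35], [-23, 0, -32.5, 0, 0.35], [-23, 0, -32.5, 0, 0.35], [0, 0, 0, 0, 0.35]], squeeze=10)

```text
time_s: 1.4
ee_pos: [550.4, 63.6, 294.2]
orientation: [-0.594, -0.38, 0.385, 0.596]
wrist_force: [-0.1, -0.3, -0.7]
width: 0.648
```

Call:
apply_moves(plan=[[-34, 0, -13, 0, 0.35], [-34, 0, -13, 0, 0.35], [-34, 0, -13, 0, 0.35], [-34, 0, -13, 0, 0.35], [-34, 0, -13, 0, 0.35], [-34, 0, -13, 0, 0.35], [-34, 0, -13, 0, 0.35], [-34, 0, -13, 0, 0.35], [-34, 0, -13, 0, 0.35], [-34, 0, -13, 0, 0.35], [-34, 0, -13, 0, 0.35], [0, 0, 0, 0.075, 0.35], [0, 0, 0, 0.075, 0.35], [0, 0, 0, 0, 0.35]])

```text
time_s: 2.57
ee_pos: [521.3, -353.1, 287.8]
orientation: [-0.622, -0.329, 0.336, 0.626]
wrist_force: [0.8, 0.4, 0.4]
width: 0.652
```

```bash
cat >> h.py <<'E'
def where(): 
    s=manip.read_state(); R=Ro.from_quat(s["orientation"]).as_matrix(); return s,R
def delta(target,jaw=None):
    s,R=where(); d=R.T@(np.asarray(target)-s["ee_pos"]); a=np.degrees(np.arctan2(R[1,0],R[0,0]))
    print("t",s["time_s"],"pos",s["ee_pos"],"jaw",a,"tilt",R[2],"tool delta",d,"F",s["wrist_force"],"q",s["joint_positions"])
    if jaw is not None: print("twist",np.radians(a-jaw))
E
python3 - <<'E'
from h import *
import cv2
delta([518.2,-408,295],56.5)
m=model("wrist"); im=eyes.snapshot("wrist")
P=stand_pts([587.5,-394,-0.585],[[-70,-50,193.2],[-25,-50,115],[-25,50,115],[85,95,10],[85,-95,10],[-85,-95,10],[-85,95,10]])
px=proj(m,P); print(px); np.savez("w1.npz",K=m[0],R=m[1],t=m[2])
o=im.copy()
for u in px: cv2.circle(o,tuple(int(v) for v in u),3,(0,0,255),1)
cv2.imwrite("pics/w1.png",o)
E
```

```text
t 2.5667 pos [ 521.279 -353.098  287.753] jaw 56.11223461792457 tilt [-0.006 -1.     0.011] tool delta [-47.334  -7.274 -27.979] F [0.843 0.403 0.398] q [ 0.662  0.721 -0.261  1.555  0.223  0.906  1.302]
twist -0.006767782642470039
[[245.728 242.801]
 [269.205 254.025]
 [376.453 253.585]
 [391.943 294.015]
 [252.975 294.453]
 [244.039 171.57 ]
 [399.946 170.627]]
```

View pics/w1.png

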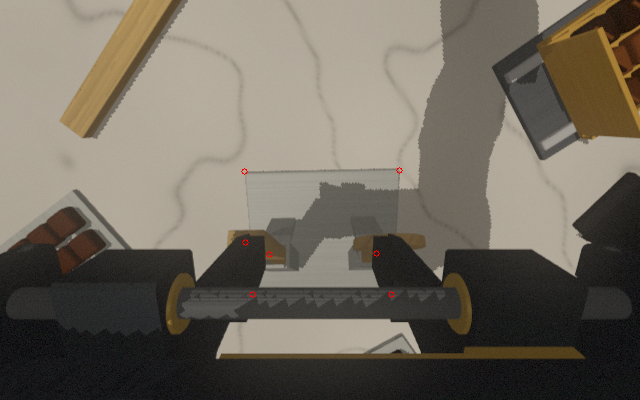

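The view shows the plate corners at (246,172) and (399,171), matching the prediction to within 2 px. The pusher's top is at about (246,240), half hidden behind the left finger. I'll move over it.

Call:
apply_moves(plan=[[-24, 0, -14, 0, 0.35], [-23, 0, -14, 0, 0.35], [0, 0, 0, 0, 0.35], [0, 0, 0, 0, 0.35]])

```text
time_s: 2.95
ee_pos: [521.0, -402.6, 287.0]
orientation: [-0.616, -0.336, 0.342, 0.625]
wrist_force: [-0.2, 0.7, -0.2]
width: 0.648
```

Run:
```python
from h import *
import cv2
delta([518.2,-408,203.6],56.5)
m=model("wrist"); im=eyes.snapshot("wrist")
A=[[-70+dx*.866,-50+dy,193.2+dx*.5] for dx,dy in((6,12),(6,-12),(-6,-12),(-6,12))]
px=proj(m,stand_pts([587.5,-394,-0.585],A)); print(px)
cv2.polylines(im,[px.round().astype(int)],True,(0,0,255),1)
cv2.imwrite("pics/w2.png",cv2.resize(im[130:350,180:460],None,fx=2.7,fy=2.7,interpolation=cv2.INTER_CUBIC))
```

```text
t 2.95 pos [ 520.976 -402.633  287.017] jaw 57.340453531873095 tilt [-0.002 -1.     0.014] tool delta [-5.887 83.41  -1.746] F [-0.156  0.725 -0.165] q [ 0.728  0.764 -0.272  1.457  0.229  0.967  1.396]
twist 0.014668681341200614
[[329.135 212.215]
 [289.804 211.659]
 [290.536 192.788]
 [329.208 193.341]]
```

View pics/w2.png

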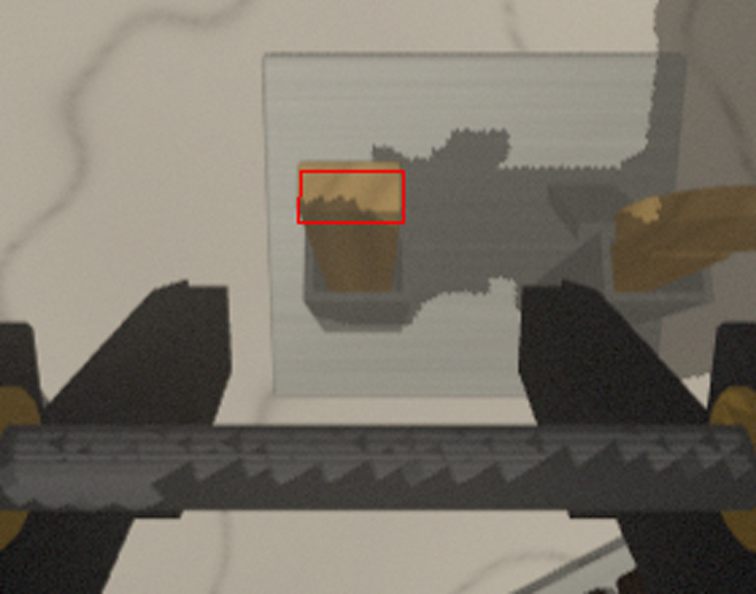

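The bar top sits at crop (350,190) and matches the model outline to about 1 mm. I'll shift 6 mm sideways and go down.

Call:
apply_moves(plan=[[-6, 0, 0, 0.014, 0.35], [0, 0, 0, 0, 0.35], [0, 20, 0, 0, 0.35], [0, 20, 0, 0, 0.35], [0, 20, 0, 0, 0.35], [0, 15, 0, 0, 0.35], [0, 0, 0, 0, 0.35]])

```text
time_s: 3.58
ee_pos: [519.7, -400.5, 212.1]
orientation: [-0.617, -0.337, 0.34, 0.625]
wrist_force: [-0.4, -0.1, -0.4]
width: 0.65
```

Run:
```python
from h import *
delta([518.2,-408,203.6],56.5)
```

```text
t 3.5833 pos [ 519.689 -400.475  212.101] jaw 57.163765020886714 tilt [ 0.002 -1.     0.011] tool delta [-7.143  8.457 -2.925] F [-0.399 -0.107 -0.377] q [ 0.719  0.847 -0.252  1.531  0.259  0.808  1.364]
twist 0.011584885074042097
```

Call:
apply_moves(plan=[[-8, 8, -1, 0.012, 0.35], [0, 0, 0, 0, 0.35], [0, 0, 0, 0, 0.35]])

```text
time_s: 3.83
ee_pos: [517.0, -406.6, 204.8]
orientation: [-0.619, -0.334, 0.336, 0.626]
wrist_force: [0.5, -0.4, 0.2]
width: 0.651
```

Run:
```python
from h import *
delta([518.2,-408,203.6],56.5)
```

```text
t 3.8333 pos [ 516.97  -406.644  204.763] jaw 56.58442282010604 tilt [ 0.002 -1.     0.011] tool delta [-0.458  1.143 -1.786] F [ 0.498 -0.398  0.202] q [ 0.727  0.858 -0.249  1.531  0.26   0.796  1.364]
twist 0.0014734561746692968
```

Aligned to within 0.5 mm. I'll close gently.

Call:
apply_moves(plan=[[0, 0, 0, 0, 0.55], [0, 0, 0, 0, 0.65], [0, 0, 0, 0, 0.7], [0, 0, 0, 0, 0.75], [0, 0, 0, 0, 0.8], [0, 0, 0, 0, 0.9], [0, 0, 0, 0, 0.9]], squeeze=8)

```text
time_s: 4.42
ee_pos: [518.3, -407.8, 208.5]
orientation: [-0.621, -0.335, 0.335, 0.625]
wrist_force: [-0.3, -0.0, -0.7]
width: 0.272
```

Call:
apply_moves(plan=[[0, 0, 0, 0, 0.95], [0, 0, 0, 0, 0.95], [0, -5, 3, 0, 0.95], [0, -7, 4, 0, 0.95]], squeeze=40)

```text
time_s: 4.75
ee_pos: [512.7, -403.9, 219.8]
orientation: [-0.621, -0.335, 0.335, 0.625]
wrist_force: [0.1, -0.4, -1.1]
width: 0.268
```

Run:
```python
from h import *
delta([518.2,-408,203.6],56.5)
```

```text
t 4.75 pos [ 512.691 -403.892  219.785] jaw 56.565017680783946 tilt [ 0.003 -1.     0.005] tool delta [-0.438 16.152 -6.936] F [ 0.056 -0.369 -1.077] q [ 0.731  0.831 -0.253  1.544  0.255  0.805  1.366]
twist 0.0011347726016905015
```

Call:
apply_moves(plan=[[0, -8.5, 5.5, 0, 0.95], [0, -8.7, 5.2, 0, 0.95], [0, -8.7, 5.2, 0, 0.95], [0, -8.7, 5, 0, 0.95]])

```text
time_s: 5.08
ee_pos: [493.8, -391.4, 258.6]
orientation: [-0.621, -0.335, 0.335, 0.624]
wrist_force: [0.2, 0.2, 0.0]
width: 0.267
```

Run:
```python
from h import *
delta([518.2,-408,203.6],56.5)
```

```text
t 5.0833 pos [ 493.816 -391.378  258.551] jaw 56.57444548809534 tilt [ 0.003 -1.     0.003] tool delta [ -0.596  54.85  -29.692] F [0.228 0.16  0.019] q [ 0.743  0.754 -0.266  1.588  0.241  0.835  1.371]
twist 0.0012993188805179722
```

Call:
apply_moves(plan=[[0, -8.7, 5.2, 0, 0.95], [0, -8.7, 5.2, 0, 0.95], [0, -8.7, 5.2, 0, 0.95], [0, -8.7, 5.2, 0, 0.95], [0, -8.7, 5.2, 0, 0.95], [0, -8.7, 5.2, 0, 0.95], [0, -8.7, 5.2, 0, 0.95], [0, -8.7, 5, 0, 0.95], [0, -8.7, 5, 0, 0.95], [0, 0, 0, 0, 0.95]])

```text
time_s: 5.92
ee_pos: [448.9, -362.3, 348.9]
orientation: [-0.622, -0.335, 0.335, 0.624]
wrist_force: [0.5, -1.1, -1.0]
width: 0.268
```

Run:
```python
from h import *
import cv2
delta([518.2,-408,203.6],56.5)
a=eyes.snapshot("side"); b=eyes.snapshot("wrist")
o=np.zeros((600,780,3),np.uint8)
o[:600,:390]=cv2.resize(a[60:360,320:515],None,fx=2,fy=2); o[:488,390:]=cv2.resize(b,(780,488))[:,200:590]
cv2.imwrite("pics/d1.png",o)
```

```text
t 5.9167 pos [ 448.919 -362.296  348.906] jaw 56.55502933480212 tilt [ 0.002 -1.     0.003] tool delta [ -0.199 145.072 -83.408] F [ 0.474 -1.071 -0.966] q [ 0.776  0.579 -0.297  1.651  0.197  0.943  1.395]
twist 0.0009604430774793199
```

View pics/d1.png

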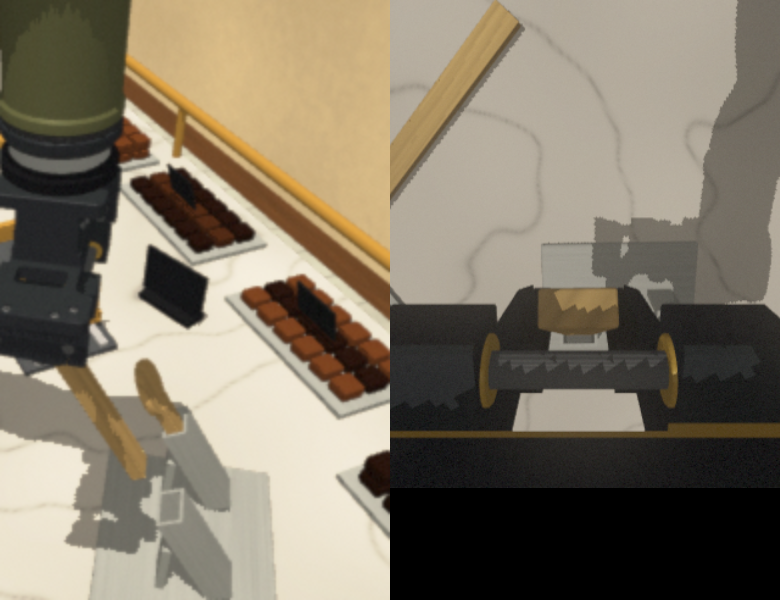

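The pusher is out and held centred, leaning 30°, with its foot at about side (388,295). The spatula hasn't moved. I'll carry the pusher clear of the spatula and yaw it square to the tray.

Call:
apply_moves(plan=[[20, -5, 13, 0, 0.95], [26, -5, 17.2, 0, 0.95], [26, -5, 17.2, 0, 0.95], [26, 0, 17.2, 0, 0.95], [26, 0, 17.2, 0, 0.95], [26, 0, 17.2, 0, 0.95], [26, 0, 17.2, 0, 0.95], [20, 0, 13, 0, 0.95], [0, 0, 0, -0.117, 0.95], [0, 0, 0, -0.117, 0.95], [0, 0, 0, -0.117, 0.95], [0, 0, 0, -0.117, 0.95], [0, 0, 0, -0.117, 0.95], [0, 0, 0, 0, 0.95], [0, 0, 0, 0, 0.95]], squeeze=50)

```text
time_s: 7.27
ee_pos: [450.8, -116.5, 355.0]
orientation: [-0.488, -0.505, 0.507, 0.499]
wrist_force: [0.5, -0.9, -1.2]
width: 0.268
```

Run:
```python
from h import *
import cv2
delta([517,-115,213],90)
o=np.zeros((600,800,3),np.uint8)
a=eyes.snapshot("side")[130:280,230:430]; b=eyes.snapshot("top")
S,T=model("side"),model("top"); s,R=where()
g=s["ee_pos"]+45*R[:,1]; ax=R[:,2]*.5+np.array([0,0,.866])
for L in (150,155,160): print(L,proj(S,g-L*ax),g-L*ax)
o[:300,:400]=cv2.resize(a,None,fx=2,fy=2); o[:300,400:]=cv2.resize(b[130:230,220:353],(400,300))
o[300:600,:400]=cv2.resize(b[160:260,100:233],(400,300)); w=eyes.snapshot("wrist");o[300:550,400:]=cv2.resize(w,(400,250))
cv2.imwrite("pics/e1.png",o)
```

```text
t 7.2667 pos [ 450.803 -116.511  355.023] jaw 91.41063441525722 tilt [ 0.01  -1.     0.012] tool delta [ -1.483 141.219 -67.897] F [ 0.522 -0.922 -1.195] q [ 0.496  0.444 -0.5    1.938  0.268  0.839  1.449]
twist 0.024620215088183434
150 [[330.88  188.336]] [ 525.152 -114.338  179.332]
155 [[331.916 189.666]] [ 527.651 -114.276  174.972]
160 [[332.944 190.986]] [ 530.15  -114.214  170.613]
```

View pics/e1.png

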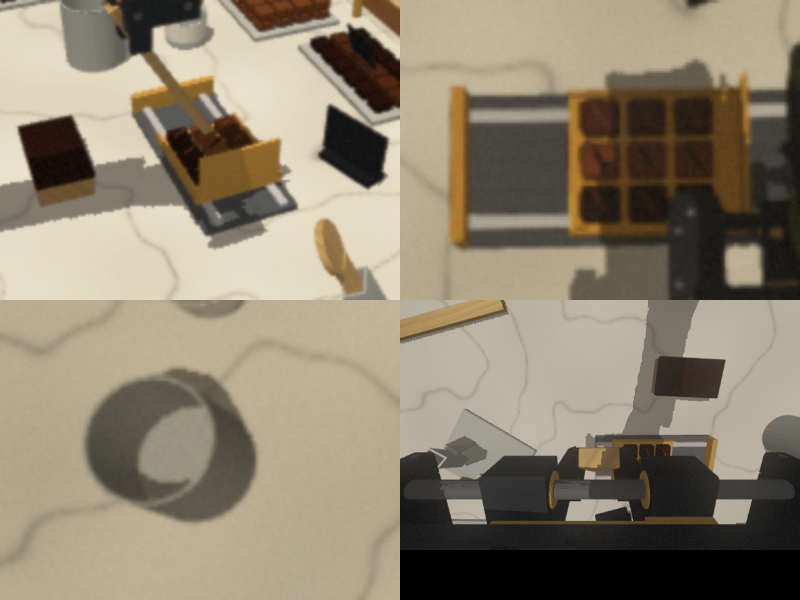

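Run:
```python
from h import *
S,T=model("side"),model("top")
print(tri([S,T],[(330,210.5),(335.7,208)]),tri([S,T],[(370,200),(335.7,155)]))
print(ray(S,(330,210.5),90),ray(S,(370,200),90),ray(S,(369.5,219),18),ray(S,(330,231.5),18))
print("pot",ray(T,(150,206.7),110),ray(S,(276.5,129),110))
```

```text
(array([525.622, -82.413,  88.537]), array([-3.852,  1.007,  0.775, -3.7  ])) (array([643.265, -81.059,  88.947]), array([-0.1  ,  0.031,  0.025, -0.095]))
[535.03  -83.933  90.   ] [642.885 -82.238  90.   ] [650.967 -73.209  18.   ] [536.35  -80.451  18.   ]
pot [513.862 339.126 110.   ] [518.759 335.672 110.   ]
```

Call:
apply_moves(plan=[[-1, 0, -23, 0.024, 0.95], [0, 0, -23, 0, 0.95], [0, 10, -23, 0, 0.95], [0, 25, 0, 0, 0.95], [0, 25, 0, 0, 0.95], [0, 25, 0, 0, 0.95], [0, 25, 0, 0, 0.95], [0, 15, 0, 0, 0.95], [0, 0, 0, 0, 0.95], [0, 0, 0, 0, 0.95]])

```text
time_s: 8.25
ee_pos: [523.8, -117.0, 224.9]
orientation: [-0.502, -0.494, 0.496, 0.508]
wrist_force: [0.4, 1.0, 0.0]
width: 0.264
```

Run:
```python
from h import *
delta([520,-118,220],90)
```

```text
t 8.25 pos [ 523.775 -116.993  224.921] jaw 88.89924648785774 tilt [ 0.004 -1.     0.007] tool delta [-1.099  4.943  3.72 ] F [0.418 1.035 0.022] q [ 0.36   0.708 -0.372  1.896  0.411  0.621  1.281]
twist -0.019211773039773852
```

Call:
apply_moves(plan=[[4, 4, 2, -0.015, 0.95], [4, 0, 0, 0, 0.95], [4, 0, 0, 0, 0.95], [4, 0, 0, 0, 0.95], [3, 0, 0, 0, 0.95], [3, 0, 0, 0, 0.95], [3, 0, 0, 0, 0.95], [3, 0, 0, 0, 0.95], [3, 0, 0, 0, 0.95]])

```text
time_s: 9.0
ee_pos: [524.0, -86.4, 225.7]
orientation: [0.503, 0.497, -0.498, -0.502]
wrist_force: [0.6, -2.9, -2.9]
width: 0.265
```

Contact is made (−2.9 N in y). I'll keep pushing gently.

Call:
apply_moves(plan=[[4, 1, 0, 0, 0.95], [4, 1, 0, 0, 0.95], [4, 1, 0, 0, 0.95], [4, 1, 0, 0, 0.95], [4, 1, 0, 0, 0.95], [4, 0, 0, 0, 0.95], [4, 0, 0, 0, 0.95], [4, 0, 0, 0, 0.95], [4, 0, 0, 0, 0.95], [4, 0, 0, 0, 0.95], [4, 0, 0, 0, 0.95], [4, 0, 0, 0, 0.95]])

```text
time_s: 10.0
ee_pos: [523.7, -36.0, 220.5]
orientation: [0.504, 0.495, -0.499, -0.502]
wrist_force: [-1.1, -3.0, 1.6]
width: 0.267
```

Run:
```python
from h import *
delta([522,20,222],90)
```

```text
t 10.0 pos [523.665 -36.015 220.52 ] jaw 89.28798285273096 tilt [-0.006 -1.     0.001] tool delta [55.98  -1.819  2.362] F [-1.073 -2.953  1.587] q [ 0.183  0.697 -0.336  1.941  0.413  0.573  1.126]
twist -0.012427043550502052
```

Call:
apply_moves(plan=[[3, 0, 0, 0, 0.95], [3, 0, 0, 0, 0.95], [3, 0, 0, 0, 0.95], [3, 0, 0, 0, 0.95], [3, 0, 0, 0, 0.95], [2, 0, 0, 0, 0.95], [2, 0, 0, 0, 0.95], [2, 0, 0, 0, 0.95], [2, 0, 0, 0, 0.95], [2, 0, 0, 0, 0.95]])

```text
time_s: 10.83
ee_pos: [523.2, -8.2, 220.1]
orientation: [0.504, 0.494, -0.499, -0.502]
wrist_force: [-0.6, -6.6, 2.1]
width: 0.268
```

Call:
apply_moves(plan=[[2, 0, 0, 0, 0.95], [2, 0, 0, 0, 0.95], [2, 0, 0, 0, 0.95], [0, 0, 0, 0, 0.95]])

```text
time_s: 11.17
ee_pos: [523.4, -7.5, 220.3]
orientation: [0.508, 0.49, -0.5, -0.502]
wrist_force: [0.2, -1.9, 1.0]
width: 0.268
```

Run:
```python
from h import *
import cv2
delta([522,20,222],90)
o=np.zeros((600,800,3),np.uint8)
o[:320,:]=cv2.resize(eyes.snapshot("side")[150:270,210:510],(800,320)); o[320:]=cv2.resize(eyes.snapshot("top")[130:235,220:500],(800,280))
cv2.imwrite("pics/f1.png",o)
```

```text
t 11.1667 pos [523.414  -7.517 220.262] jaw 88.91769461364073 tilt [-0.016 -1.     0.004] tool delta [27.455 -2.158  1.941] F [ 0.207 -1.932  0.976] q [ 0.114  0.696 -0.319  1.943  0.409  0.573  1.067]
twist -0.018889792504038518
```

View pics/f1.png

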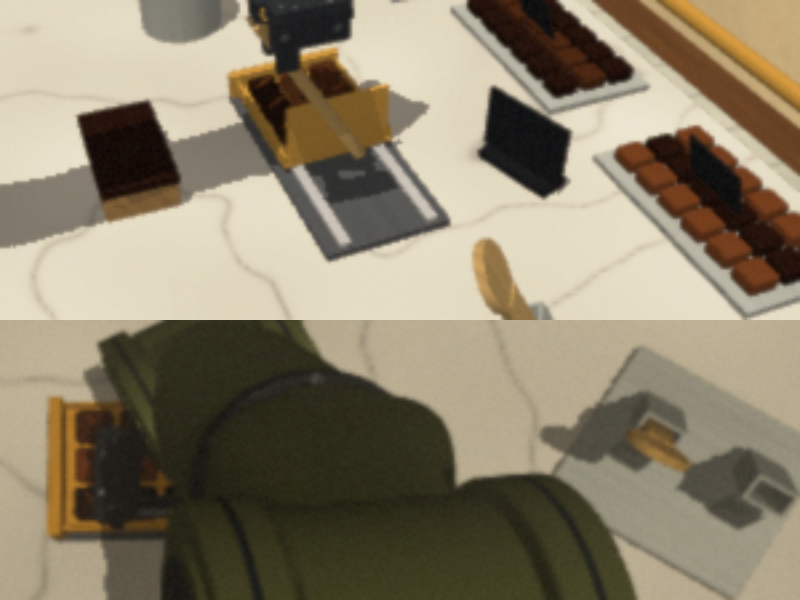

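Against the far brass bar, the tray is flush in both views. 6 mm of commanded push moved the tool only 0.7 mm. I'll give one firmer press to be sure, back off, and lift.

Call:
apply_moves(plan=[[4, 0, 0, 0, 0.95], [5, 0, 0, 0, 0.95], [5, 0, 0, 0, 0.95]])

```text
time_s: 11.52
ee_pos: [523.0, -3.6, 220.1]
orientation: [0.513, 0.483, -0.502, -0.502]
wrist_force: [0.3, -11.4, 4.4]
width: 0.267
```

Call:
apply_moves(plan=[[-8, 0, 0, 0, 0.95], [-12, 0, 0, 0, 0.95], [-5, -20, 0, -0.01, 0.95], [0, -30, 0, 0, 0.95], [0, -30, 0, 0, 0.95], [0, -30, 0, 0, 0.95], [0, -25, 0, 0, 0.95], [0, 0, 0, 0, 0.95], [0, 0, 0, 0, 0.95]])

```text
time_s: 12.27
ee_pos: [523.7, -19.0, 359.6]
orientation: [-0.503, -0.493, 0.503, 0.5]
wrist_force: [-1.3, 0.2, -1.7]
width: 0.264
```

Run:
```python
from h import *
delta([463,337,350],90)
```

```text
t 12.2667 pos [523.67  -19.021 359.569] jaw 89.63999442740396 tilt [-0.013 -1.     0.007] tool delta [355.727   5.371  62.872] F [-1.253  0.249 -1.736] q [ 0.217  0.508 -0.432  1.782  0.274  0.919  1.227]
twist -0.006283282567328323
```

Call:
apply_moves(plan=[[25, 0, 5, 0, 0.95], [32, 0, 6, 0, 0.95], [32, 0, 6, 0, 0.95], [32, 0, 6, 0, 0.95], [32, 0, 6, 0, 0.95], [32, 0, 6, 0, 0.95], [32, 0, 6, 0, 0.95], [32, 0, 6, 0, 0.95], [32, 0, 6, 0, 0.95], [32, 0, 6, 0, 0.95], [25, 0, 4, 0, 0.95], [0, 0, 0, 0, 0.95], [0, 0, 0, 0, 0.95]])

```text
time_s: 13.35
ee_pos: [451.7, 334.8, 335.3]
orientation: [-0.494, -0.488, 0.512, 0.505]
wrist_force: [-0.7, 0.3, -1.0]
width: 0.266
```

Run:
```python
from h import *
import cv2
delta([463,337,350],90)
S,W,T=model("side"),model("wrist"),model("top"); s,R=where()
g=s["ee_pos"]+45*R[:,1]; ax=R[:,2]*.5+np.array([0,0,.866])
a=eyes.snapshot("side");b=eyes.snapshot("wrist");t=eyes.snapshot("top")
th=np.linspace(0,2*np.pi,40); rim=np.c_[516+50*np.cos(th),337.5+50*np.sin(th),0*th+110]
for L in (150,160,170): print(L,g-L*ax,proj(S,g-L*ax))
for m,i in((S,a),(W,b),(T,t)): cv2.polylines(i,[proj(m,rim).round().astype(int)],True,(0,0,255),1)
o=np.zeros((600,800,3),np.uint8)
o[:600,:400]=cv2.resize(a[40:190,230:330],(400,600)); o[:250,400:]=cv2.resize(b,(400,250)); o[300:,400:]=cv2.resize(t[150:250,90:223],(400,300))
cv2.imwrite("pics/g1.png",o)
```

```text
t 13.35 pos [451.688 334.831 335.31 ] jaw 90.10423159032051 tilt [-0.012 -0.999  0.036] tool delta [  1.973 -15.11  -10.783] F [-0.71   0.344 -0.963] q [-0.459  0.601 -0.427  1.683  0.269  0.952  0.587]
twist 0.0018191844356827394
150 [525.034 334.396 157.763] [[277.219 114.842]]
160 [530.03  334.403 148.924] [[279.011 117.204]]
170 [535.027 334.41  140.085] [[280.783 119.54 ]]
```

View pics/g1.png

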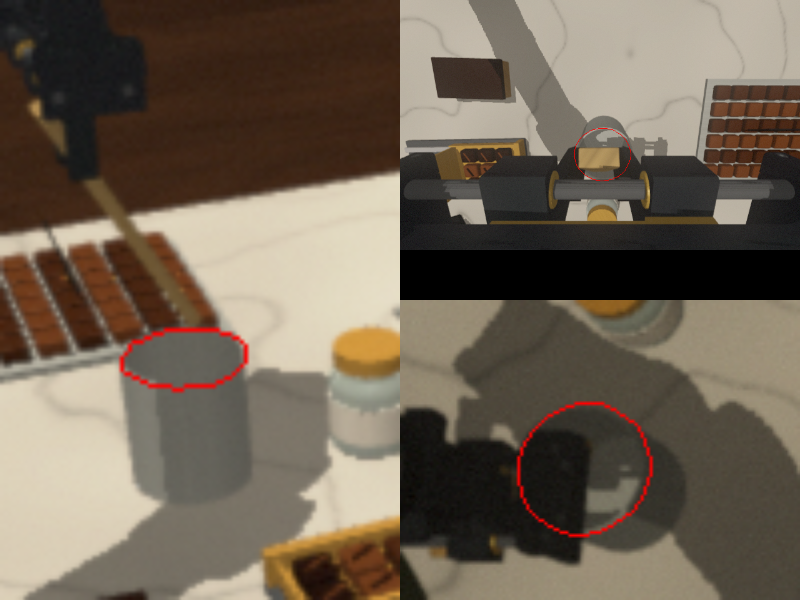

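The red rim model at (516, 337.5) fits the pot in the side view. The foot at side (280,120) is just above the rim's far side. I'll shift slightly and lower in stages.

Call:
apply_moves(plan=[[3, 0, -6, 0, 0.95], [0, 0, -6, 0, 0.95], [0, 12, 0, 0, 0.95], [0, 12, 0, 0, 0.95], [0, 12, 0, 0, 0.95], [0, 12, 0, 0, 0.95], [0, 0, 0, 0, 0.95]])

```text
time_s: 14.08
ee_pos: [472.9, 326.7, 286.6]
orientation: [-0.501, -0.485, 0.506, 0.508]
wrist_force: [0.3, 0.7, -1.2]
width: 0.266
```

```bash
cat > foot.py <<'E'
from h import *
s,R=where(); g=s["ee_pos"]+45*R[:,1]; ax=R[:,2]*.5-R[:,1]*.866
f=g-165*ax; print("foot",f,"rel pot",f-[516,337.5,0],"at rim",(f+ax*(110-f[2])/ax[2])-[516,337.5,0]); delta(s["ee_pos"]+np.array([544,337.5,15])-f,90)
E
python3 foot.py
```

```text
foot [550.148 322.503  96.527] rel pot [ 34.148 -14.997  96.527] at rim [ 26.861 -14.668 110.   ]
t 14.0833 pos [472.916 326.673 286.597] jaw 88.94855853031017 tilt [-0.014 -1.     0.028] tool delta [16.06  81.449  4.182] F [ 0.328  0.731 -1.242] q [-0.452  0.671 -0.395  1.708  0.31   0.855  0.571]
twist -0.018351115538095767
```

Call:
apply_moves(plan=[[6, -3, 2, -0.01, 0.95], [6, -3, 2, -0.008, 0.95], [5, 0, 2, 0, 0.95], [0, 0, 0, 0, 0.95], [0, 0, 0, 0, 0.95]])

```text
time_s: 14.5
ee_pos: [469.8, 344.6, 295.5]
orientation: [-0.498, -0.49, 0.508, 0.504]
wrist_force: [-0.3, 0.2, -0.3]
width: 0.264
```

```bash
python3 foot.py
```

```text
foot [547.685 342.164 105.722] rel pot [ 31.685   4.664 105.722] at rim [ 29.351   4.722 110.   ]
t 14.5 pos [469.779 344.646 295.546] jaw 89.83847455060344 tilt [-0.012 -1.     0.024] tool delta [-3.594 90.833  1.466] F [-0.263  0.177 -0.294] q [-0.478  0.669 -0.401  1.678  0.306  0.884  0.565]
twist -0.0028191509177335236
```

Call:
apply_moves(plan=[[0, 12, 1, 0, 0.95], [0, 12, 1, 0, 0.95], [0, 12, 1, 0, 0.95], [0, 0, 0, 0, 0.95]])

```text
time_s: 14.83
ee_pos: [466.8, 346.0, 261.5]
orientation: [-0.498, -0.493, 0.506, 0.503]
wrist_force: [-0.2, 0.1, -1.1]
width: 0.265
```

```bash
python3 foot.py
```

```text
foot [545.7   344.345  72.084] rel pot [29.7    6.845 72.084] at rim [  8.755   7.188 110.   ]
t 14.8333 pos [466.773 346.006 261.495] jaw 89.88871245475944 tilt [-0.008 -1.     0.019] tool delta [-6.394 57.159  0.605] F [-0.245  0.08  -1.107] q [-0.494  0.707 -0.382  1.723  0.334  0.796  0.536]
twist -0.0019423340809098734
```

Call:
apply_moves(plan=[[-3, 11, 0, 0, 0.95], [-3, 11, 0, 0, 0.95], [0, 11, 0, 0, 0.95], [0, 0, 0, 0, 0.95]])

```text
time_s: 15.17
ee_pos: [467.3, 340.9, 230.1]
orientation: [-0.498, -0.494, 0.505, 0.503]
wrist_force: [0.1, -0.2, -0.7]
width: 0.265
```

```bash
python3 foot.py
```

```text
foot [546.892 339.782  40.936] rel pot [30.892  2.282 40.936] at rim [ -7.597   2.708 110.   ]
t 15.1667 pos [467.255 340.91  230.054] jaw 89.9142547836473 tilt [-0.005 -1.     0.015] tool delta [-2.148 25.989  2.495] F [ 0.118 -0.188 -0.744] q [-0.498  0.745 -0.362  1.762  0.363  0.717  0.517]
twist -0.0014965363431895982
```

Call:
apply_moves(plan=[[-1, 8, 1, 0, 0.95], [-1, 8, 1, 0, 0.95], [0, 5, 0, 0, 0.95], [0, 3, 0, 0, 0.95], [0, 0, 0, 0, 0.95]])

```text
time_s: 15.58
ee_pos: [465.4, 339.8, 205.4]
orientation: [-0.498, -0.496, 0.504, 0.503]
wrist_force: [-0.8, -0.5, -0.3]
width: 0.268
```

```bash
python3 foot.py
```

```text
foot [545.484 339.114  16.462] rel pot [29.484  1.614 16.462] at rim [-22.911   1.994 110.   ]
t 15.5833 pos [465.436 339.849 205.408] jaw 89.92825624588365 tilt [-0.003 -1.     0.013] tool delta [-1.611  1.487  1.463] F [-0.764 -0.481 -0.295] q [-0.51   0.776 -0.343  1.788  0.385  0.656  0.497]
twist -0.0012521647270716265
```

Foot is estimated at 16 mm above the underside. I'll lower a few more mm until it touches, then check.

Call:
apply_moves(plan=[[0, 3, 0, 0, 0.95], [0, 3, 0, 0, 0.95], [0, 2, 0, 0, 0.95], [0, 0, 0, 0, 0.95]])

```text
time_s: 15.92
ee_pos: [464.4, 340.8, 198.3]
orientation: [-0.497, -0.496, 0.504, 0.503]
wrist_force: [0.7, -0.8, -0.2]
width: 0.268
```

```bash
python3 foot.py
python3 - <<'E'
from h import *
import cv2
o=np.zeros((600,800,3),np.uint8)
o[:600,:400]=cv2.resize(eyes.snapshot("side")[60:210,230:330],(400,600)); o[:250,400:]=cv2.resize(eyes.snapshot("wrist"),(400,250)); o[300:,400:]=cv2.resize(eyes.snapshot("top")[150:250,90:223],(400,300))
cv2.imwrite("pics/h1.png",o)
E
```

```text
foot [544.298 340.274   9.303] rel pot [28.298  2.774  9.303] at rim [-28.033   3.071 110.   ]
t 15.9167 pos [464.356 340.813 198.294] jaw 89.95936155738374 tilt [-0.003 -1.     0.014] tool delta [-2.789 -5.686  0.373] F [ 0.743 -0.762 -0.176] q [-0.515  0.786 -0.338  1.794  0.39   0.64   0.491]
twist -0.0007092746265364464
```

View pics/h1.png

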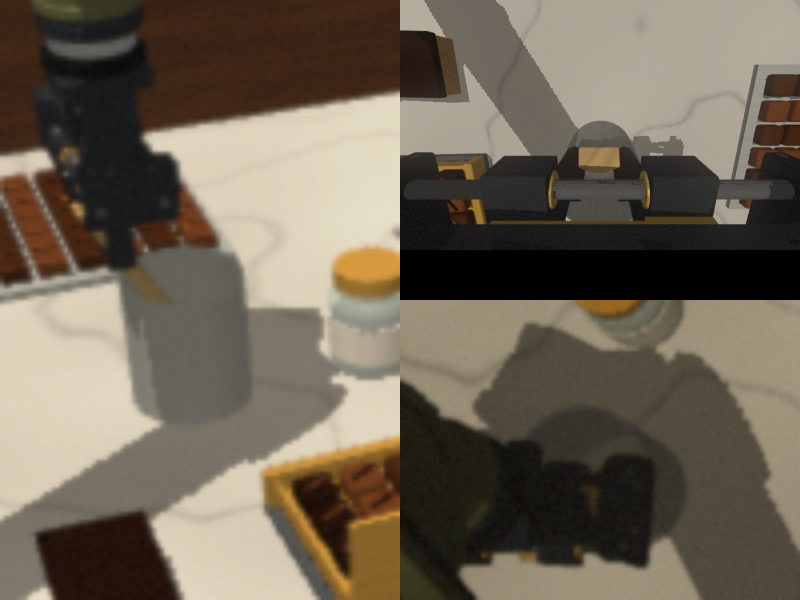

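The bar is inside the pot, entering at side-crop (150,285). The pot is upright and the foot is a few mm off the floor. I'll lower until contact is felt.

Call:
apply_moves(plan=[[0, 2, 0, 0, 0.95], [0, 2, 0, 0, 0.95], [0, 2, 0, 0, 0.95]])

```text
time_s: 16.32
ee_pos: [462.1, 341.8, 196.4]
orientation: [-0.497, -0.496, 0.504, 0.503]
wrist_force: [-5.3, -0.9, 15.9]
width: 0.268
```

Call:
apply_moves(plan=[[0, 2, 0, 0, 0.95], [0, 1, 0, 0, 0.95], [0, 0, 0, 0, 0.95]])

```text
time_s: 16.57
ee_pos: [461.8, 341.9, 196.9]
orientation: [-0.498, -0.496, 0.503, 0.503]
wrist_force: [1.3, -1.0, 1.2]
width: 0.265
```

The floor was felt (16 N, now relaxed). I'll release slowly.

Call:
apply_moves(plan=[[0, 0, 0, 0, 0.95], [0, 0, 0, 0, 0.75], [0, 0, 0, 0, 0.72], [0, 0, 0, 0, 0.68], [0, 0, 0, 0, 0.6], [0, 0, 0, 0, 0.5], [0, 0, 0, 0, 0.4], [0, 0, 0, 0, 0.35], [0, 0, 0, 0, 0.35], [0, 0, 0, 0, 0.35]], squeeze=5)

```text
time_s: 17.4
ee_pos: [462.2, 342.6, 195.7]
orientation: [-0.497, -0.497, 0.503, 0.503]
wrist_force: [-0.4, 1.1, -0.0]
width: 0.652
```

Call:
apply_moves(plan=[[0, -8, 0, 0, 0.35], [0, -15, 0, 0, 0.35], [0, -20, 0, 0, 0.35], [0, -25, 0, 0, 0.35], [0, -25, 0, 0, 0.35], [0, -25, 0, 0, 0.35], [0, -25, 0, 0, 0.35], [0, 0, 0, 0, 0.35], [0, 0, 0, 0, 0.35]])

```text
time_s: 18.15
ee_pos: [463.0, 342.3, 348.8]
orientation: [-0.497, -0.497, 0.504, 0.503]
wrist_force: [0.1, 0.1, -0.8]
width: 0.65
```

Run:
```python
from h import *
import cv2
delta([463,337,350],90)
o=np.zeros((600,800,3),np.uint8)
a=eyes.snapshot("side")
o[:400,:]=cv2.resize(a[70:270,200:600],(800,400)); o[400:,:400]=cv2.resize(eyes.snapshot("wrist")[60:380,:],(400,200)); o[400:,400:]=cv2.resize(eyes.snapshot("top")[100:260,90:410],(400,200))
cv2.imwrite("pics/i1.png",o)
```

```text
t 18.15 pos [463.008 342.321 348.775] jaw 90.02974024553869 tilt [-0.001 -1.     0.014] tool delta [-5.322 -1.222  0.028] F [ 0.131  0.082 -0.804] q [-0.461  0.595 -0.428  1.644  0.273  0.973  0.591]
twist 0.0005190652050016977
```

View pics/i1.png

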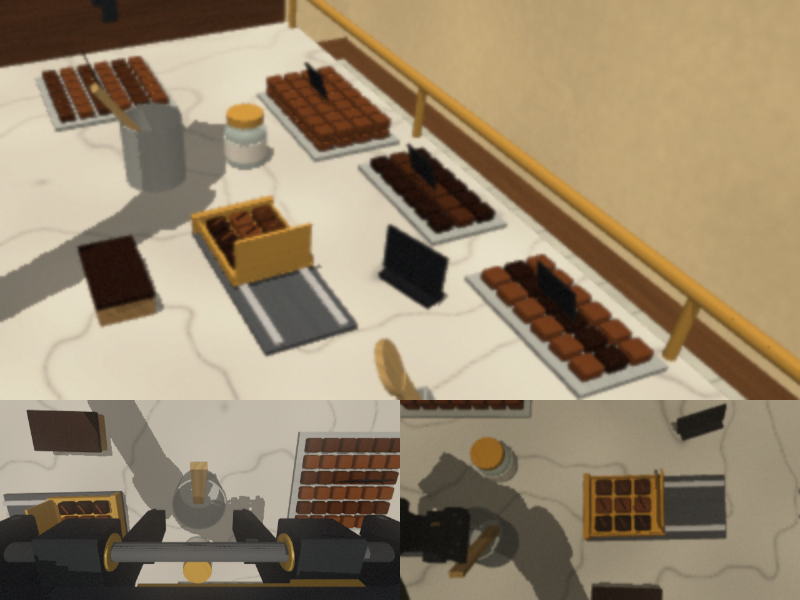

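The pusher stands in the upright pot (side crop 110,105), released. The tray sits against the far brass bar and the bystanders are in place. I'll let it settle briefly and hand in.

Call:
apply_moves(plan=[[0, 0, 0, 0, 0.35], [0, 0, 0, 0, 0.35], [0, 0, 0, 0, 0.35], [0, 0, 0, 0, 0.35]])

```text
time_s: 18.63
ee_pos: [461.3, 340.7, 343.1]
orientation: [-0.496, -0.493, 0.508, 0.503]
wrist_force: [0.9, 0.2, -0.6]
width: 0.65
```

```bash
python3 -c "
from cell import workorder; print(workorder.job_done())"
```

```text
the job is handed in; nothing more can be done
None
```

I drew the pusher out along its slot, pushed the tray home with it, lowered it into the pot and let go. The job was handed in at 18.6 s of the 56 s allowed, and the interface gave no verdict.

- **Drawing out:** the wrist force readings stayed at about 1 N, and the spatula did not visibly move.
- **Tray:** it pushed at about 3 N to the end stop. There, 6 mm of commanded push moved the tool only 0.7 mm, and a firmer press read 11 N. The last pictures show it flush against the far brass bar.
- **Pot:** the foot was set down until the floor was felt, reading up to 16 N. In the last picture the pot is upright with the pusher leaning on its rim. The gripper is open and clear above it, and the slate, gift box and jar look unmoved.

**Disagreements:** the two fixed cameras differed by 3–5 mm on the pot's centre, so I used the average. The arm also drifted several mm sideways when moving down, so I corrected its position between steps, and at one point while lowering into the pot the foot was about 15 mm off. No check failed. I did not measure the tray's joint value directly.

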